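# Hold the test-chamber lid over its screw holes

### The arm

A 7-joint arm with a two-finger parallel gripper is mounted at the origin on a cart in front of the work surface, level with it; the furniture and walls round the work are solid. World frame = base frame: x ahead of the robot, y to its left, z up, the work surface at z = 0. Lengths are in m, angles in degrees, forces in N, time in s.
With the tool pointing down it reaches from about 0.425 to 1.025 m from the base axis. Payload 3.6 kg.
Tool frame: the origin (TCP) lies at the very end of the fingers, on their centre line; the grasp point (between the pads) lies grip_point_offset behind it (grip_point_offset is the distance from the TCP to the grasp point, in m); z points along the fingers, y is the line along which they close (so a half turn about z gives the same grasp; the last joint's range is limited). The gripper opens to 85 mm and grips with 20 to 120 N. Pads are 22 mm wide; open, the fingers measure 114 mm over their backs; the gripper's body (76 mm by 85 mm) begins 54 mm behind the grasp point. The pads swing forward as they close: fully open they stand 13 mm farther back than shut.
Start: joints at [-76.06, 33.873, 2.773, 92.16, -1.908, 54.013, -1.931], TCP at [0.24, 0.684, 0.231] pointing down, gripper open.
Joint ranges: [-153.93, 153.93], [-27.13, 128.08], [-72.61, 78.16], [10.71, 143.7], [-87.88, 267.88], [4.46, 118.87], [-176.78, 176.78]. Speed limits (degrees/s): [147.25, 147.25, 180, 180, 180, 180, 180].

### API

Orientations are given as a 3x3 rotation matrix whose columns are the frame's x, y, z axes.
In Python, from cell import state, get_image, camera_info, close_job, grip_point_offset gives the robot as it stands. The module is installed in compiled form; this text tells all that it offers.
- The arm moves only by the shell command python3 -m handwheel 'ROWS'. ROWS is a JSON object of lists of equal length, an entry for each row: "gripper": the opening in per cent of the stroke, from 0 (shut) to 100 (fully open); "linear": the shift along the world's x, y, z in mm, a list of three; "turn": the turn about the world's z in degrees. A call has 1 to 8 rows; each row is the pose to reach, as a shift and turn from the pose commanded when the call began; what a row does not reach only later rows make up. A row lasts 1/8 s, in which the tool goes at most 62.5 mm and 10.7 degrees, less where a joint would pass 70% of its speed; a pose out of reach is approached as far as the arm can. A call with a gripper value outside its range is refused whole. The fingers move at their own pace and stop on an object; the grip force is fixed at half the most. Time passes only in rows, so rows that repeat a pose let the fingers close. It gives the time, the measured TCP pose, the force, the opening and the grip force at its end, in the units of the state.
- state(): the state, without advancing time (a new reading comes with each control period).
- get_image(name): name is "side" or "top" or "wrist"; returns the picture (420x560x3 uint8, blue, green, red); there is no depth.
- camera_info(name): a dict with "camera_matrix" (3x3 intrinsics, pixels), "extrinsics" (4x4, takes a point from camera to world coordinates). Camera axes: x right, y up, looking along -z (the intrinsics and any distortion apply to the point x, -y, -z); pixel columns grow to the right and rows downward; lengths in m; the calibration is good to about 2 mm. A picture is of the moment at which its call begins: read the wrist's pose just before it. camera_info takes no time and is no camera call; for the wrist camera it gives the pose at the moment of the call.
- close_job(): hands the job in; it is judged then, once.
The state is a dict: "time": time; "q": joint angles; "joint_vel": joint speeds; "effort": joint torques, N m; "ee_pos": TCP position; "tool_rot": TCP orientation; "wrist_force": force on the tool from outside, world axes, zero at the start; "wrist_torque": the same for the moment, N m; "grip_width": finger opening in m; "gripper_force": force on a finger pad.
Only numpy, scipy, OpenCV 4.12 (cv2) and the standard library are available. Lean on these libraries where they do the work, as an engineer would, in place of code of your own. Each camera call takes 0.05 s, during which the arm holds its last target. There are 200 camera calls.

### The job

The watch is in the water-resistance test chamber and I am about to screw the lid on. First lock the chamber in its fixture: turn the clamp's wing knob clockwise until it clicks past its detent to the end stop. Then pick the lid up by its handle and hold it level and still over the chamber, its four holes lined up with the four threaded holes and its underside roughly 8 mm above the chamber's top face, never touching the chamber or its seal; finish while still holding it there so that I can start the screws, and leave the other things on the bench where they are.

Things in the scene. Friction and masses are not known exactly. Their poses are not given: they have to be found in the camera images.
- clamp_knob (a joint): angle of the clamp's wing knob about its vertical axis, rad: 0 = open, grows clockwise seen from above, 1.40 = locked against the end stop; starts between 0 and 0.15. A sprung plunger rides over a nose on its skirt: it resists with up to about 0.12 N m until a crest near 1.15, and from about 1.22 on it is pulled to the stop and stays. An eccentric under the knob drives the sprung jaw, which pushes the chamber up to 2 mm back against its stop and holds it there with about 8 N.
- clamp_knob_grip (a point): point on the axis of the wing knob, in the middle of the part of its wing to grip, at z = 0.064. The wing is an upright black bar 44 mm long and 12 mm thick, from 38 to 72 mm over the bench, on a round skirt of radius 21 mm whose top is 39 mm over the bench. x axis: along the wing; y axis: across its 12 mm thickness (both turn with the knob); z up. The nearest tall thing is the chamber, whose edge is 62 mm from this axis.
- fixture: dark steel clamping fixture bolted to the bench, base 206 x 136 x 10 mm. Origin on the bench under the middle of the chamber's place; +x points to the back stop; the knob's axis is 112 mm along -x, on the side of the robot. It can stand left or right of the lid's mat. (Besides: a fixed green lever press about 0.3 m tall stands at the left of the bench near x = 0.63, y = 0.27; keep the arm clear of it, swinging in close to the robot.)
- clamp_jaw: the sprung aluminium jaw with a rubber face between knob and chamber, 78 mm wide, top 35 mm over the bench
- chamber: open-topped steel-grey metal test chamber, a block 100 (x) x 116 (y) x 40 mm (z) with a round 70 mm bore and a watch lying in it; it lies loose in the fixture until the clamp is locked, its underside 10 mm and its top face 50 mm over the bench. Origin: centre of its underside, z up. A black seal ring of 80 mm diameter stands 1 mm proud of the top face. Four 5 mm threaded holes at x = +-41, y = +-49 mm.
- chamber_top (a point): centre of the chamber's top face, 40 mm above its origin, same axes
- thread0 (a point): mouth of a threaded hole in the chamber's top face at x = +41, y = +49 mm of the chamber
- thread1 (a point): the same at x = +41, y = -49 mm
- thread2 (a point): the same at x = -41, y = -49 mm
- thread3 (a point): the same at x = -41, y = +49 mm
- lid: steel-grey metal lid plate 100 (x) x 116 (y) x 8 mm with four 10 mm through holes in the same 82 x 98 mm rectangle and a black bar handle on top; about 0.28 kg (it varies). It lies flat on the grey mat. Origin: centre of its flat underside, z up. It may go on either way round (half a turn).
- lid_handle (a point): middle of the handle bar, 38 mm above the lid's underside. The bar is 14 mm thick (x), 76 mm long (y), 14 mm high, on two posts at y = +-30 mm, 23 mm free between bar and plate. Same axes as the lid.
- lid_hole0 (a point): lower mouth of the lid's hole at x = +41, y = +49 mm of the lid
- lid_hole1 (a point): the same at x = +41, y = -49 mm
- lid_hole2 (a point): the same at x = -41, y = -49 mm
- lid_hole3 (a point): the same at x = -41, y = +49 mm
- mat: thin grey cloth mat 150 x 170 x 3 mm under the lid, fixed to the bench
- screw_cup: bystander: shallow round aluminium cup with the four screws, 58 mm wide, 13 mm high; origin centre of underside
- loupe: bystander: black eye loupe, 35 mm wide, 34 mm high; origin centre of underside
- parts_tin: bystander: round tin with screw lid, 50 mm wide, 21 mm high; origin centre of underside
- screwdriver: bystander: precision screwdriver with a yellow barrel, 115 mm long (its y axis), 11 mm high, lying on the bench

How it is judged (in metres and radians):
On the way, in this order (a step that is already met when the one before it is completed fails the run):
1. the clamp knob has clicked past its detent and the jaw presses on the chamber (value of joint clamp_knob above 1.25 rad and contact force between clamp_jaw and chamber above 4 N), for 0.2 s.
2. the lid is lifted clear of the mat by the gripper (contact force between lid and mat below 0.05 N and height (world z) of lid above 0.03 m and contact force between the fingers and lid above 1 N), for 0.2 s.
At the end, for the whole second after the job is handed in: knob past its detent (over 1.25 rad), jaw pressing the chamber (over 4 N); the gripper alone holds the lid still (under 20 mm/s), level within 0.05 rad, its underside 4 to 14 mm above the chamber's top face, each lid hole within 3 mm horizontally of a threaded hole (either way round) (all of step 1 and angle between chamber's own z axis and vertical below 0.03 rad and ((horizontal distance between lid_hole0 and thread0 below 0.003 m and horizontal distance between lid_hole1 and thread1 below 0.003 m and horizontal distance between lid_hole2 and thread2 below 0.003 m and horizontal distance between lid_hole3 and thread3 below 0.003 m) or (horizontal distance between lid_hole0 and thread2 below 0.003 m and horizontal distance between lid_hole1 and thread3 below 0.003 m and horizontal distance between lid_hole2 and thread0 below 0.003 m and horizontal distance between lid_hole3 and thread1 below 0.003 m)) and z of lid in the frame of chamber_top between 0.004 and 0.014 m and angle between lid's own z axis and vertical below 0.05 rad and contact force between the fingers and lid above 1 N and contact force between lid and chamber below 0.05 N and contact force between lid and fixture below 0.05 N and linear speed of lid below 0.02 m/s); the arm keeps its last pose, push and grip.
It fails at once if the lid touches the chamber (over 0.5 N) (contact force between lid and chamber above 0.5 N).
It fails at once if a bystander (screw cup, loupe, tin or screwdriver) is moved more than 20 mm (distance of any of screw_cup, loupe, parts_tin, screwdriver from where it was at the start of the episode above 0.02 m).
It also fails if it takes over 56 s, if anything falls off the work surface, if the arm or the gripper's body presses on something with over 40 N, if the wrist force passes 120 N, or if a joint passes its speed limit or range.

## Working session

There is one attempt and no reset: what is moved stays moved. The work goes in short steps, Python scripts to look and compute and a shell command to move; the robot and the scene stay as the last step left them, time stands still between calls to the robot, and variables do not carry over. Pictures are saved under pics/ and viewed, at most 13 in all, crops included, and the job is handed in when it is done.

```bash
mkdir -p pics
python3 - <<'E'
from cell import *
import cv2,numpy as np
print(grip_point_offset); s=state(); print(s['time'],s['ee_pos'],np.round(s['tool_rot'],3).tolist(),s['grip_width'])
for n in ['top','side']:
    cv2.imwrite(f'pics/{n}0.png',get_image(n)); c=camera_info(n); print(n,np.round(c['camera_matrix'],1).tolist(),np.round(c['extrinsics'],4).tolist(),[k for k in c])
E
```

```text
0.0187
0.0 [0.23929707 0.68347491 0.23010239] [[-0.944, 0.33, -0.001], [0.33, 0.944, -0.002], [-0.0, -0.002, -1.0]] 0.0853438140300178
top [[388.0, 0.0, 274.1], [0.0, 388.0, 213.6], [0.0, 0.0, 1.0]] [[0.0174, 0.9914, -0.13, 0.4135], [-0.9998, 0.0177, 0.0012, -0.0389], [0.0035, 0.13, 0.9915, 1.1221], [0.0, 0.0, 0.0, 1.0]] ['camera_matrix', 'extrinsics']
side [[522.2, 0.0, 273.4], [0.0, 522.2, 207.5], [0.0, 0.0, 1.0]] [[-0.9985, 0.047, -0.0294, 0.5171], [-0.0532, -0.6618, 0.7478, 0.8092], [0.0157, 0.7482, 0.6632, 0.8299], [0.0, 0.0, 0.0, 1.0]] ['camera_matrix', 'extrinsics']
```

View pics/top0.png

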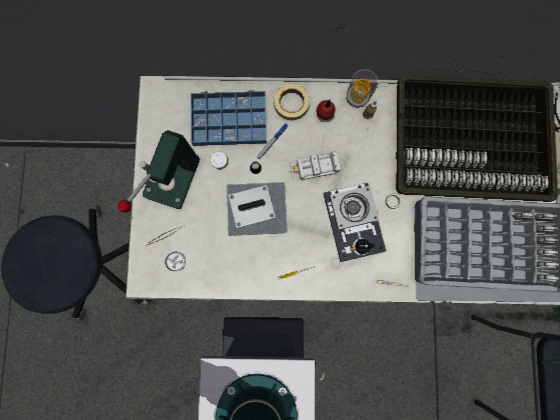

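The top view shows the lid on its mat at about (252,207), the chamber at (353,205), and the knob at (363,245) with the fixture to the right of the mat. The green press is at (172,170), the screwdriver at (295,272), and the loupe and tin near (255,167) and (220,160). Next I'll write helpers and look at enlarged crops.

```bash
cat > h.py <<'E'
from cell import *
import cv2,numpy as np
def proj(n,P,c=None):
    c=c or camera_info(n); E=c['extrinsics'];K=c['camera_matrix']
    p=(np.atleast_2d(P)-E[:3,3])@E[:3,:3]; p=p*[1,-1,-1]; u=p@K.T
    return u[:,:2]/u[:,2:]
def ray(n,uv,z,c=None):
    c=c or camera_info(n); E=np.array(c['extrinsics']);K=np.array(c['camera_matrix'])
    uv=np.atleast_2d(uv).astype(float); d=np.c_[uv,np.ones(len(uv))]@np.linalg.inv(K).T
    d=(d*[1,-1,-1])@E[:3,:3].T; o=E[:3,3]
    return o+d*((z-o[2])/d[:,2])[:,None]
E
python3 - <<'E'
from h import *
print(proj('top',[[0,0,0],[.24,.684,.23]]), proj('side',[[.24,.684,.23]]))
print(np.round(ray('top',[[252,207],[353,205],[363,245]],.05),3), ray('top',[[295,272]],0))
im=cv2.imread('pics/top0.png')
cv2.imwrite('pics/top0c.png',cv2.resize(im[140:290,200:400],None,fx=4,fy=4,interpolation=cv2.INTER_CUBIC))
E
```

```text
[[255.84082022 417.00572515]
 [-54.25852643 337.57189913]] [[569.34117209 617.05762152]]
[[ 0.572  0.022  0.05 ]
 [ 0.582 -0.26   0.05 ]
 [ 0.471 -0.287  0.05 ]] [[ 0.39320696 -0.10279413  0.        ]]
```

View pics/top0c.png

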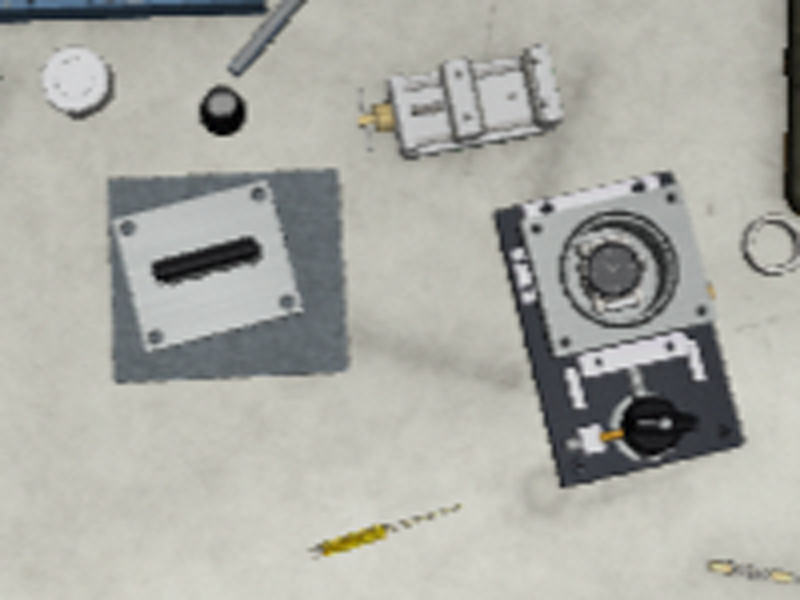

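View pics/side0.png

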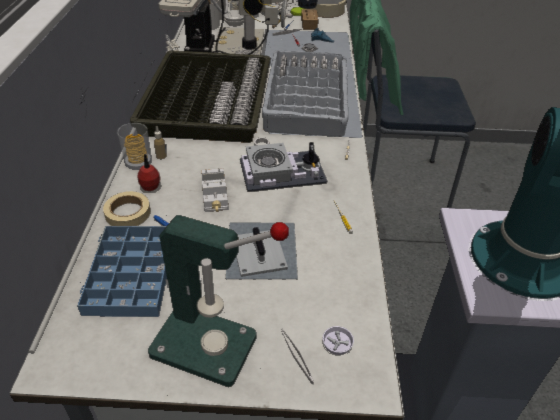

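Enlarged top view: the lid holes are at crop (128,228), (259,193), (287,300) and (155,337). The threads are at about (537,229), (672,198), (710,309) and (565,343), and the knob is at (655,425). The side view shows the press lever's red ball at (280,231), which matches (125,206) in the top view. I'll compute poses from these.

```bash
cat >> h.py <<'E'
R4=np.array([[41,49],[41,-49],[-41,-49],[-41,49]])/1000.
def fit(model,obs):
    a=np.c_[model,np.zeros(len(model))];o=np.c_[np.asarray(obs)[:,:2],np.zeros(len(model))]
    from scipy.spatial.transform import Rotation as Ro
    m=a.mean(0);c=o.mean(0);r,e=Ro.align_vectors(np.r_[o-c,[[0,0,1]]],np.r_[a-m,[[0,0,1]]])
    y=r.as_euler('zyx')[0]; t=c-r.apply(m); 
    return t[:2],np.degrees(y),np.linalg.norm(r.apply(a)+t-o,axis=1)
E
python3 - <<'E'
from h import *
f=lambda l:np.array(l)/4.+[200,140]
lid=ray('top',f([(128,228),(259,193),(287,300),(155,337)]),.011)
ch=ray('top',f([(537,229),(672,198),(710,309),(565,343)]),.05)
for o in (lid,ch):
    print(np.linalg.norm(o-np.roll(o,1,0),axis=1))
    for m in (R4,): print(fit(m,o))
print(ray('top',f([(655,425),(697,423),(620,428)]),.072), ray('top',f([(640,425)]),.039))
print(ray('top',f([(153,271),(262,247)]),.048))
# ball
from scipy.optimize import least_squares
r=least_squares(lambda P:np.r_[proj('top',P)[0]-[125,206],proj('side',P)[0]-[280,231]],[.55,.35,.2]);print('ball',r.x,r.cost)
r=least_squares(lambda P:np.r_[proj('top',P)[0]-[363.5,245],proj('side',P)[0]-[311,147]],[.47,-.28,.07]);print('knob?',r.x,r.cost)
E
```

```text
[0.08211076 0.09846788 0.08116114 0.0986469 ]
(array([0.58005275, 0.02479676]), np.float64(16.121056551739017), array([0.0003486 , 0.0006551 , 0.00077647, 0.00083975]))
[0.08221607 0.09794738 0.08218508 0.1043458 ]
(array([ 0.57568597, -0.26650141]), np.float64(14.790359480402458), array([0.00094644, 0.00090767, 0.00390927, 0.00252453]))
[[ 0.46653997 -0.28375075  0.072     ]
 [ 0.46838697 -0.31216542  0.072     ]
 [ 0.46410318 -0.26007447  0.072     ]] [[ 0.4680238  -0.28098878  0.039     ]]
[[ 0.5690376   0.06050748  0.048     ]
 [ 0.58739381 -0.01533977  0.048     ]]
ball [0.52867795 0.27486081 0.3121141 ] 0.39617216985254966
knob? [ 0.46900838 -0.28317601  0.07123956] 0.11262302429737041
```

```bash
python3 -m handwheel '{"gripper":[100,100,100,100,100,100,100,100],"linear":[[-19,-54,0],[-38,-107,0],[-56,-161,0],[-75,-214,0],[-94,-268,0],[-38,-292,0],[14,-323,0],[62,-362,0]],"turn":[0,0,0,0,0,-5,-10,-15]}'; python3 -c "
from h import *;print(np.round(state()['q'],1))"
```

```text
time: 1.1
ee_pos: [0.3032, 0.3218, 0.2316]
tool_rot: [[-0.825, 0.565, 0.001], [0.565, 0.825, 0.001], [-0.0, 0.002, -1.0]]
wrist_force: [1.1, 1.0, -0.6]
grip_width: 0.0856
gripper_force: 0.0
[-61.1  13.7  10.2 127.7  -3.8  38.9   7.4]
```

```bash
python3 -m handwheel '{"gripper":[100,100,100,100,100,100,100,100],"linear":[[42,-46,0],[77,-96,0],[105,-151,0],[125,-209,0],[136,-270,0],[144,-331,0],[149,-392,0],[150,-453,0]],"turn":[-5,-10,-15,-20,-25,-30,-35,-41]}' && python3 -m handwheel '{"gripper":[100,100,100,100,100],"linear":[[0,-50,0],[0,-100,10],[0,-140,20],[0,-140,20],[0,-140,20]],"turn":[0,0,0,0,0]}'
python3 - <<'E'
from h import *
s=state();print(np.round(s['q'],1),s['ee_pos']); c=camera_info('wrist'); cv2.imwrite('pics/w1.png',get_image('wrist')); np.save('w1.npy',c,allow_pickle=True)
print(np.round(c['camera_matrix'],1).tolist(),np.round(c['extrinsics'],3).tolist())
E
```

```text
time: 2.1
ee_pos: [0.4518, -0.1326, 0.2313]
tool_rot: [[-0.251, 0.968, 0.001], [0.968, 0.251, -0.0], [-0.0, 0.001, -1.0]]
wrist_force: [-0.1, -0.2, 0.3]
grip_width: 0.0853
gripper_force: 0.0
time: 2.72
ee_pos: [0.4512, -0.2699, 0.2508]
tool_rot: [[-0.254, 0.967, -0.001], [0.967, 0.254, 0.001], [0.001, -0.001, -1.0]]
wrist_force: [-0.5, 0.7, -0.2]
grip_width: 0.0852
gripper_force: 0.0
[  2.3  20.3  30.8 117.6 -14.3  45.8  56.2] [ 0.45116894 -0.26987314  0.25078253]
[[347.2, 0.0, 276.2], [0.0, 347.2, 211.8], [0.0, 0.0, 1.0]] [[0.967, -0.242, -0.078, 0.431], [0.254, 0.919, 0.301, -0.193], [-0.001, -0.311, 0.95, 0.393], [0.0, 0.0, 0.0, 1.0]]
```

View pics/w1.png

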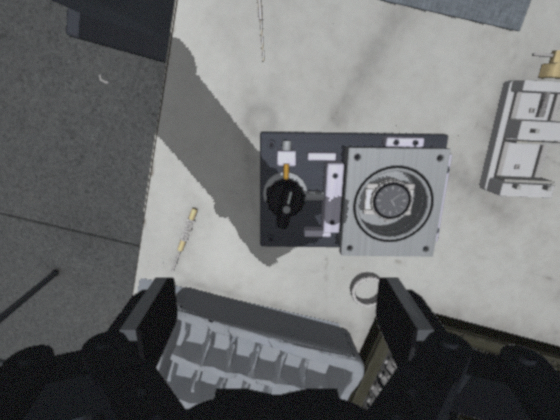

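The wrist view shows the fixture with the knob at (285,200) and the wing roughly vertical in the image. The threads are near (352,157), (440,158), (428,248) and (349,248). I'll zoom in.

Run:
```python
from h import *
im=cv2.imread('pics/w1.png')[120:270,250:460]
im=cv2.resize(im,None,fx=3.8,fy=3.8,interpolation=cv2.INTER_CUBIC)
cv2.imwrite('pics/w1c.png',cv2.convertScaleAbs(255*(im/255.)**.6))
```

```text
(no output)
```

View pics/w1c.png

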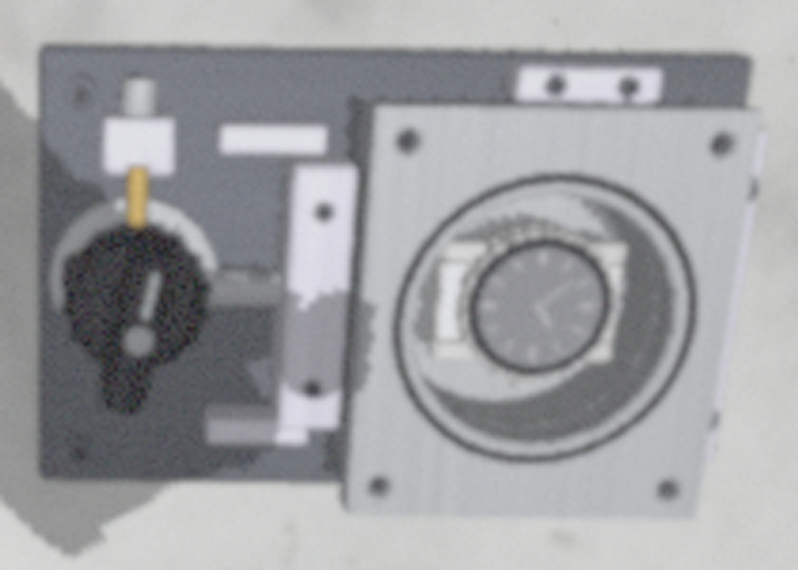

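Run:
```python
from h import *
c=np.load('w1.npy',allow_pickle=True).item()
f=lambda l:np.array(l)/3.8+[250,120]
ch=ray('wrist',f([(722,143),(668,489),(379,486),(408,140)]),.05,c)
t,y,e=fit(R4,ch);print('chamber',t,y,e)
fx=ray('wrist',f([(40,46),(750,57),(40,476)]),.010,c);print('fixture corners',fx, np.degrees(np.arctan2(*(fx[1]-fx[0])[1::-1])),np.linalg.norm(fx[1]-fx[0]),np.linalg.norm(fx[2]-fx[0]))
d=np.array([np.cos(np.radians(y)),np.sin(np.radians(y))]); k=t-.112*d; print('knob axis',k)
g=lambda p:((p-[250,120])*3.8).round()
print(g(proj('wrist',[[*k,.072],[*k,.039],[*k,.01]],c)))
w=ray('wrist',f([(155,275),(138,340),(123,408)]),.072,c);print(w); v=w[0]-w[2];print('wing dir deg',np.degrees(np.arctan2(v[1],v[0])))
print('skirt',ray('wrist',f([(138,293)]),.039,c))
```

```text
chamber [ 0.57400095 -0.26321395] 14.16089993815942 [1.50880045e-04 7.48726450e-05 4.57401139e-05 1.42449170e-04]
fixture corners [[ 0.42326009 -0.23081753  0.01      ]
 [ 0.61947857 -0.18233613  0.01      ]
 [ 0.45523189 -0.35966695  0.01      ]] 13.87860260044708 0.20211911629323068 0.1327568021777309
knob axis [ 0.46540435 -0.29061427]
[[133. 343.]
 [130. 306.]
 [128. 279.]]
[[ 0.46608456 -0.2719847   0.072     ]
 [ 0.46646725 -0.28962588  0.072     ]
 [ 0.46758062 -0.30851518  0.072     ]]
wing dir deg 92.34516683028993
skirt [[ 0.46647112 -0.28632857  0.039     ]]
```

The threads fit a rectangle to within 0.15 mm, and the chamber-based axis agrees with the dot on the knob, so the knob axis is at about (0.466, -0.290). The wing points at roughly 92–95°. I'll move above it with the gripper partly open.

```bash
python3 -m handwheel '{"gripper":[40,40,40,40,40,40],"linear":[[8,-10,-40],[15,-20,-90],[15,-20,-130],[15,-20,-150],[15,-20,-150],[15,-20,-150]],"turn":[-6,-11,-11,-11,-11,-11]}'
python3 - <<'E'
from h import *
c=camera_info('wrist');im=get_image('wrist');cv2.imwrite('pics/w2.png',im);np.save('w2.npy',c,allow_pickle=True);s=state();print(s['ee_pos'],s['grip_width'])
print(proj('wrist',[[.466,-.290,.072],[.466,-.29,.039],s['ee_pos']],c))
E
```

```text
time: 3.52
ee_pos: [0.4672, -0.2901, 0.1019]
tool_rot: [[-0.066, 0.998, 0.001], [0.998, 0.066, -0.0], [-0.0, 0.001, -1.0]]
wrist_force: [0.2, -0.0, 0.3]
grip_width: 0.0345
gripper_force: 0.0
[ 0.46740241 -0.29048673  0.10226363] 0.03452490516857661
[[273.62304472 252.30707966]
 [273.97340819 230.22202138]
 [276.15518129 281.3056283 ]]
```

View pics/w2.png

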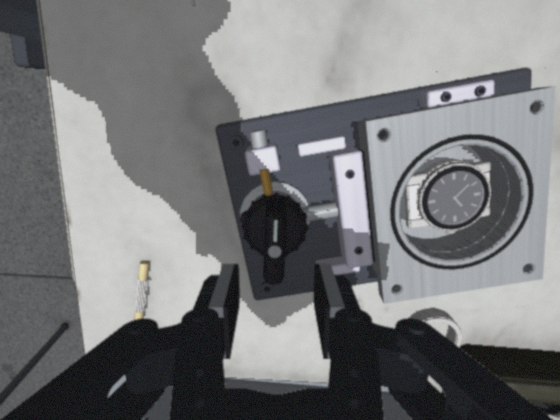

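The axis dot at (274,252) matches the prediction, and the wing is vertical in the image, parallel to the pads. I'll descend and grip.

```bash
python3 -m handwheel '{"gripper":[40,40,40,0,0,0,0,0],"linear":[[-1,0,-25],[-1,0,-50],[-1,0,-56],[-1,0,-56],[-1,0,-56],[-1,0,-56],[-1,0,-56],[-1,0,-56]],"turn":[0,0,0,0,0,0,0,0]}'
```

```text
time: 4.58
ee_pos: [0.4662, -0.2911, 0.0463]
tool_rot: [[-0.065, 0.998, 0.002], [0.998, 0.065, -0.001], [-0.001, 0.002, -1.0]]
wrist_force: [-0.8, -0.1, 6.4]
grip_width: 0.011
gripper_force: 61.8
```

```bash
python3 -m handwheel '{"gripper":[0,0,0,0,0,0,0,0],"linear":[[0,0,0],[0,0,0],[0,0,0],[0,0,0],[0,0,0],[0,0,0],[0,0,0],[0,0,0]],"turn":[-9,-18,-27,-36,-45,-54,-63,-68]}'; python3 -c "
from h import *;s=state();print(s['wrist_torque'],np.round(s['q'],1))"
```

```text
time: 5.58
ee_pos: [0.4644, -0.2901, 0.0463]
tool_rot: [[0.902, 0.432, -0.001], [0.432, -0.902, 0.002], [-0.0, -0.002, -1.0]]
wrist_force: [-3.6, 2.1, 9.3]
grip_width: 0.0109
gripper_force: 62.6
[0.55960029 0.72623062 0.15199574] [  2.2  43.9  36.4 122.6 -53.3  31.   14.8]
```

```bash
python3 -m handwheel '{"gripper":[0,0,0,0],"linear":[[0,0,0],[0,0,0],[0,0,0],[0,0,0]],"turn":[-2,-4,-5,-5]}'; python3 -c "
from h import *;s=state();print(s['wrist_torque'],np.round(s['q'],1))"
```

```text
time: 6.08
ee_pos: [0.4644, -0.2899, 0.0463]
tool_rot: [[0.935, 0.353, -0.001], [0.353, -0.935, 0.002], [0.0, -0.003, -1.0]]
wrist_force: [-2.0, 3.1, 10.2]
grip_width: 0.0109
gripper_force: 62.7
[0.5798066  0.67816562 0.04989863] [  1.4  44.4  37.6 122.6 -54.5  31.8  11.1]
```

```bash
python3 -m handwheel '{"gripper":[0,0,0,0],"linear":[[0,0,0],[0,0,0],[0,0,0],[0,0,0]],"turn":[-3,-6,-6,-6]}'
python3 - <<'E'
from h import *
s=state();print(s['wrist_torque'],np.round(s['q'],1))
im=get_image('top')[180:270,310:400]
cv2.imwrite('pics/t2c.png',cv2.resize(im,None,fx=6,fy=6,interpolation=cv2.INTER_CUBIC))
E
```

```text
time: 6.58
ee_pos: [0.4643, -0.2897, 0.0463]
tool_rot: [[0.967, 0.254, -0.001], [0.254, -0.967, 0.003], [-0.0, -0.003, -1.0]]
wrist_force: [-2.1, 2.7, 11.5]
grip_width: 0.0109
gripper_force: 62.7
[0.54238489 0.80550285 0.00221495] [  0.5  44.9  39.2 122.7 -56.   32.7   6.5]
```

```bash
python3 -m handwheel '{"gripper":[0,0,0,0],"linear":[[0,0,0],[0,0,0],[0,0,0],[0,0,0]],"turn":[-2,-4,-5,-5]}'
python3 - <<'E'
from h import *
s=state();print(s['wrist_torque'],np.round(s['q'],1))
E
```

```text
time: 7.12
ee_pos: [0.4644, -0.2897, 0.0463]
tool_rot: [[0.984, 0.179, -0.003], [0.179, -0.984, 0.002], [-0.002, -0.003, -1.0]]
wrist_force: [-3.7, 1.8, 11.9]
grip_width: 0.011
gripper_force: 69.2
[0.50905693 0.86857564 1.47857003] [ -0.3  45.4  40.4 122.6 -56.9  33.5   2.9]
```

The torque rose to 1.48 N m, so the knob is at its end stop. I'll release it, rise, and swing over to the lid.

```bash
python3 -m handwheel '{"gripper":[0,40,40,40,40,40,40,40],"linear":[[0,0,0],[0,0,0],[0,0,0],[0,0,0],[0,0,20],[0,0,70],[0,0,130],[0,50,165]],"turn":[3,3,3,3,3,3,8,18]}' && python3 -m handwheel '{"gripper":[100,100,100,100,100,100,100,100],"linear":[[10,55,10],[30,110,20],[50,160,20],[70,205,20],[80,220,20],[80,220,20],[80,220,20],[80,220,20]],"turn":[10,20,30,40,50,60,70,78]}'
python3 - <<'E'
from h import *
c=camera_info('wrist');im=get_image('wrist');cv2.imwrite('pics/w3.png',im);np.save('w3.npy',c,allow_pickle=True)
E
```

```text
time: 8.12
ee_pos: [0.4666, -0.2452, 0.2136]
tool_rot: [[0.886, 0.464, 0.004], [0.464, -0.886, -0.006], [0.001, 0.008, -1.0]]
wrist_force: [0.9, 1.3, -0.3]
grip_width: 0.0337
gripper_force: 0.0
time: 9.12
ee_pos: [0.5454, -0.0208, 0.2301]
tool_rot: [[-0.275, 0.961, -0.0], [0.961, 0.275, -0.0], [-0.0, -0.0, -1.0]]
wrist_force: [0.3, 0.1, -0.1]
grip_width: 0.0857
gripper_force: 0.0
```

View pics/w3.png

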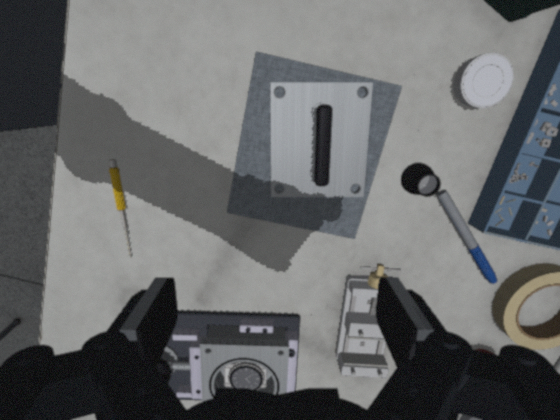

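The lid is seen well: holes near (279,92), (362,92), (354,188) and (278,188), with the handle from (324,108) to (322,183). I'll refine with blob centroids.

```bash
cat >> h.py <<'E'
def holes(im,uv,r=9,k=.78):
    g=cv2.cvtColor(im,cv2.COLOR_BGR2GRAY).astype(float);out=[]
    for u,v in np.round(uv).astype(int):
        w=g[v-r:v+r+1,u-r:u+r+1]; m=(w<k*np.median(w)).astype(np.uint8)
        n,l,s,cc=cv2.connectedComponentsWithStats(m)
        i=1+np.argmin(np.linalg.norm(cc[1:]-r,axis=1)); 
        wt=(np.median(w)-w)*(l==i); yy,xx=np.mgrid[-r:r+1,-r:r+1]
        out.append((u+(wt*xx).sum()/wt.sum(),v+(wt*yy).sum()/wt.sum(),s[i,4]))
    return np.array(out)
E
python3 - <<'E'
from h import *
c=np.load('w3.npy',allow_pickle=True).item();im=cv2.imread('pics/w3.png')
h=holes(im,[(362,92),(354,188),(278,188),(279,92)]);print(h)
p=ray('wrist',h[:,:2],.011,c);print(fit(R4,p))
print(ray('wrist',[(324,106),(322,185)],.045,c),c['extrinsics'][:3,3])
E
```

```text
[[362.79710421  91.50314346  96.        ]
 [355.77666552 188.97721781  66.        ]
 [278.32095491 188.98143236  39.        ]
 [279.16064757  91.66678527 102.        ]]
(array([0.57756887, 0.02608375]), np.float64(15.92521914692078), array([0.00048622, 0.00052404, 0.00069917, 0.00022337]))
[[ 0.5667755   0.06098055  0.045     ]
 [ 0.58807192 -0.00899241  0.045     ]] [0.52365776 0.05608853 0.37223763]
```

```bash
python3 -m handwheel '{"gripper":[50,50,50,50,50,50,50,50],"linear":[[16,23,-30],[32,47,-70],[32,47,-120],[32,47,-160],[32,47,-190],[32,47,-207],[32,47,-207],[32,47,-207]],"turn":[0,0,0,0,0,0,0,0]}' && python3 -m handwheel '{"gripper":[0,0,0,0,0,0],"linear":[[0,0,0],[0,0,0],[0,0,0],[0,0,0],[0,0,0],[0,0,0]],"turn":[0,0,0,0,0,0]}'
```

```text
time: 10.18
ee_pos: [0.5785, 0.0261, 0.0243]
tool_rot: [[-0.27, 0.963, 0.002], [0.963, 0.27, -0.0], [-0.001, 0.002, -1.0]]
wrist_force: [-0.7, -0.1, 0.2]
grip_width: 0.0424
gripper_force: 0.0
time: 10.92
ee_pos: [0.5784, 0.0263, 0.0245]
tool_rot: [[-0.271, 0.963, 0.002], [0.963, 0.271, 0.0], [-0.0, 0.002, -1.0]]
wrist_force: [-1.8, -1.3, 6.9]
grip_width: 0.0127
gripper_force: 59.9
```

Gripped at 12.7 mm. The knob's 12 mm wing read 11 mm on the same scale, so this fits. I'll lift straight up.

```bash
python3 -m handwheel '{"gripper":[0,0,0,0,0,0,0,0],"linear":[[0,0,5],[0,0,15],[0,0,35],[0,0,60],[0,0,90],[0,0,120],[0,0,140],[0,0,145]],"turn":[0,0,0,0,0,0,0,0]}' && python3 -m handwheel '{"gripper":[0,0,0,0,0,0,0,0],"linear":[[0,-20,5],[0,-60,20],[0,-110,30],[0,-160,40],[0,-210,50],[0,-260,50],[5,-310,50],[10,-350,50]],"turn":[0,0,0,0,0,0,0,-1]}' && python3 -m handwheel '{"gripper":[0,0,0,0,0,0],"linear":[[5,-45,0],[8,-75,0],[10,-90,0],[10,-90,0],[10,-90,0],[10,-90,0]],"turn":[-1,-1,-1,-1,-1,-1]}'
python3 - <<'E'
from h import *
c=camera_info('wrist');im=get_image('wrist');cv2.imwrite('pics/w4.png',im);np.save('w4.npy',c,allow_pickle=True);s=state();print(s['ee_pos'],s['wrist_force'],s['gripper_force'])
E
```

```text
time: 11.92
ee_pos: [0.5779, 0.0263, 0.1697]
tool_rot: [[-0.271, 0.963, 0.002], [0.963, 0.271, 0.0], [-0.0, 0.002, -1.0]]
wrist_force: [-0.3, 1.0, -3.1]
grip_width: 0.0129
gripper_force: 58.7
time: 12.92
ee_pos: [0.5851, -0.3279, 0.2173]
tool_rot: [[-0.25, 0.968, -0.003], [0.968, 0.25, -0.001], [-0.0, -0.003, -1.0]]
wrist_force: [1.5, 0.5, -3.3]
grip_width: 0.0126
gripper_force: 58.7
time: 13.68
ee_pos: [0.5981, -0.4116, 0.218]
tool_rot: [[-0.239, 0.971, -0.0], [0.971, 0.239, 0.002], [0.002, 0.0, -1.0]]
wrist_force: [0.1, -0.6, -3.1]
grip_width: 0.013
gripper_force: 58.7
[ 0.5981038  -0.411872    0.21819504] [ 0.95889844  0.44191833 -3.11493267] 58.68025302886963
```

View pics/w4.png

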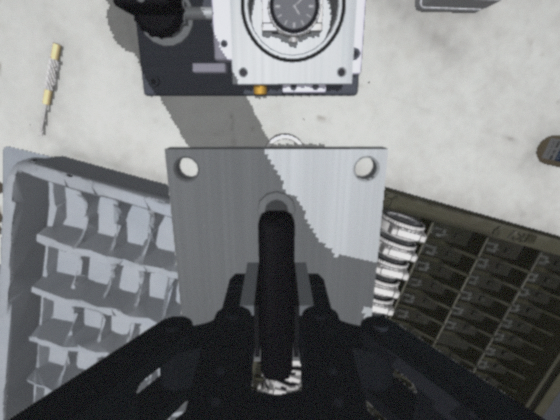

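The lid is held square, with holes at (188,167) and (365,168). The chamber's near threads are at (243,72) and (342,73), and the knob wing now points along the fixture. I'll compute the offset.

Run:
```python
from h import *
c=np.load('w4.npy',allow_pickle=True).item();im=cv2.imread('pics/w4.png')
h=holes(im,[(342,73),(243,73)],r=7,k=.8);print(h)
p=ray('wrist',h[:,:2],.05,c);print('threads1,2',p,np.linalg.norm(p[0]-p[1]));print(fit(R4[[1,2]],p))
T=np.array([.598,-.4117]);a=np.radians(13.8);x=np.array([np.cos(a),np.sin(a)]);y=np.array([-x[1],x[0]])
P=[T+s*.041*x+.049*y for s in (1,-1)]
for z in (.1967,.2047): print(z,proj('wrist',[[*q,z] for q in P],c))
cr=np.hstack([im[145:190,340:390],im[145:190,163:213]]);cv2.imwrite('pics/w4c.png',cv2.resize(cr,None,fx=8,fy=8,interpolation=cv2.INTER_CUBIC))
```

```text
[[341.08686074  71.71392604  66.        ]
 [242.73204668  72.0230401   64.        ]]
threads1,2 [[ 0.62647822 -0.30095257  0.05      ]
 [ 0.54720125 -0.32076736  0.05      ]] 0.08171574604395339
(array([ 0.574958  , -0.26332235]), np.float64(14.033211519328752), array([0.00014213, 0.00014213]))
0.1967 [[361.8731531  166.36873511]
 [189.39528191 166.16407711]]
0.2047 [[366.00550202 169.65721973]
 [185.19850623 169.44298639]]
```

View pics/w4c.png

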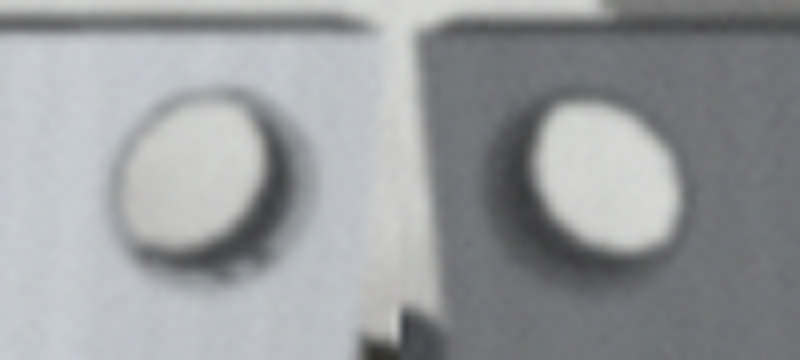

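Lid-in-hand offset is about 0.4 mm, and the chamber is at (0.575, -0.263) with yaw 14°. I'll move above it, staying high, and check through the holes.

```bash
python3 -m handwheel '{"gripper":[0,0,0,0,0,0,0,0],"linear":[[-4,25,0],[-10,65,-10],[-16,105,-30],[-21,135,-60],[-23,148,-85],[-23,148,-100],[-23,148,-105],[-23,148,-105]],"turn":[0,0,0,0,0,0,0,0]}'&& python3 -m handwheel '{"gripper":[0,0],"linear":[[0,0,0],[0,0,0]],"turn":[0,0]}'
cat >> h.py <<'E'
def look(name):
    c=camera_info('wrist');im=get_image('wrist');s=state()
    cv2.imwrite(f'pics/{name}.png',im);np.save(f'{name}.npy',c,allow_pickle=True)
    cr=np.hstack([im[135:200,335:395],im[135:200,157:217]]);cv2.imwrite(f'pics/{name}c.png',cv2.resize(cr,None,fx=6,fy=6,interpolation=cv2.INTER_CUBIC))
    a=np.radians(14.03);x=np.array([np.cos(a),np.sin(a)]);y=np.array([-x[1],x[0]])
    P=[np.array([.575,-.2633])+s*.041*x+.049*y for s in (1,-1)]
    print(s['ee_pos'],np.degrees(np.arctan2(*s['tool_rot'][1::-1,1])),'threads at',proj('wrist',[[*q,.05] for q in P],c),'crop=',(proj('wrist',[[*q,.05] for q in P],c)-[[335,135],[97,135]])*6)
E
python3 -c "
from h import *; look('w5')"
```

```text
time: 14.72
ee_pos: [0.575, -0.2674, 0.1139]
tool_rot: [[-0.236, 0.972, 0.001], [0.972, 0.236, -0.001], [-0.002, 0.001, -1.0]]
wrist_force: [0.0, 0.3, -2.4]
grip_width: 0.0128
gripper_force: 58.6
time: 14.98
ee_pos: [0.575, -0.2665, 0.1141]
tool_rot: [[-0.236, 0.972, 0.001], [0.972, 0.236, -0.001], [-0.001, 0.001, -1.0]]
wrist_force: [-0.5, -0.2, -3.4]
grip_width: 0.0128
gripper_force: 58.6
[ 0.57495617 -0.26626448  0.1139371 ] 13.682446990197386 threads at [[346.28194395 146.72189266]
 [207.05265901 147.55372661]] crop= [[ 67.69166368  70.33135597]
 [660.31595405  75.32235968]]
```

View pics/w5c.png

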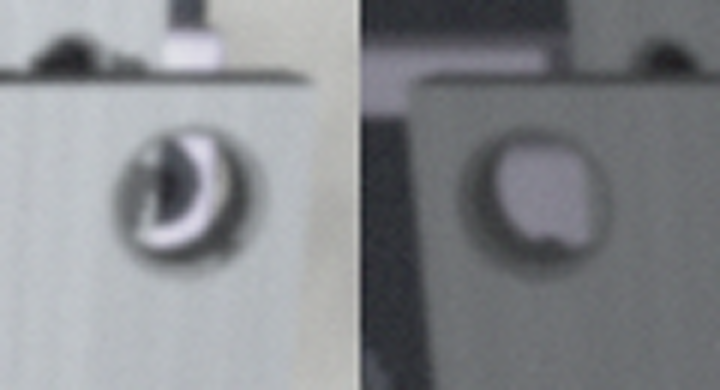

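The thread mouths peek out above the lid edge where predicted, at crop (65,60) and (667,65). The TCP lags in y by about 2.5 mm, so I'll correct and descend partway.

```bash
python3 -m handwheel '{"gripper":[0,0,0,0,0,0,0,0],"linear":[[0,1,-5],[0,2,-12],[0,2,-18],[0,2,-23],[0,2,-26],[0,2,-26],[0,2,-26],[0,2,-26]],"turn":[0,0,0,0,0,0,0,0]}'
python3 - <<'E'
from h import *
look('w6'); import time
for n in ('top','side'):
    cv2.imwrite(f'pics/{n}6.png',get_image(n))
print([np.round(state()['ee_pos'],4)])
E
```

```text
time: 16.02
ee_pos: [0.5747, -0.2638, 0.0875]
tool_rot: [[-0.237, 0.972, 0.0], [0.972, 0.237, -0.0], [-0.0, 0.0, -1.0]]
wrist_force: [-0.3, -0.0, -3.6]
grip_width: 0.0131
gripper_force: 58.7
[ 0.57473891 -0.2638431   0.08756182] 13.703860949786153 threads at [[355.15447736 158.87054335]
 [197.13679804 159.69066021]] crop= [[120.92686413 143.22326011]
 [600.82078824 148.14396123]]
[array([ 0.5747, -0.2638,  0.0875])]
```

View pics/w6c.png

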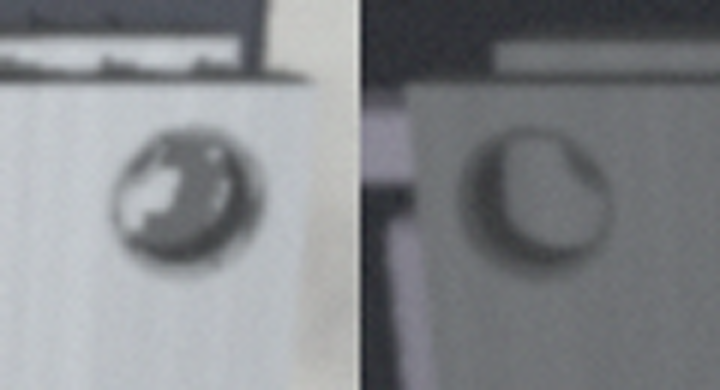

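The thread shows through the left hole at (590,150), against a prediction of (601,148), so the alignment agrees. I'll make the final descent of 8 mm and check.

```bash
python3 -m handwheel '{"gripper":[0,0,0,0,0,0,0,0],"linear":[[0,0,-2],[0,0,-5],[0,0,-7],[0,0,-8],[0,0,-8],[0,0,-8],[0,0,-8],[0,0,-8]],"turn":[0,0,0,0,0,0,0,0]}'
python3 - <<'E'
from h import *
look('w7'); cv2.imwrite('pics/side7.png',get_image('side'))
a=cv2.imread('pics/w7c.png');b=cv2.imread('pics/side7.png')[115:200,220:345]
cv2.imwrite('pics/v7.png',np.vstack([np.clip(a.astype(float)*1.4,0,255)[60:320].astype(np.uint8),cv2.resize(b,(480,326),interpolation=cv2.INTER_CUBIC)[:, :480] if 0 else cv2.resize(b,(720,336))[:336]]))
E
```

```text
time: 17.18
ee_pos: [0.5746, -0.2637, 0.0794]
tool_rot: [[-0.237, 0.972, 0.0], [0.972, 0.237, -0.0], [-0.0, 0.0, -1.0]]
wrist_force: [-0.7, 0.6, -3.9]
grip_width: 0.0129
gripper_force: 58.7
[ 0.57459348 -0.26372637  0.07934439] 13.707815071229378 threads at [[358.90686371 161.91013117]
 [193.82104174 162.75058665]] crop= [[143.44118229 161.46078704]
 [580.92625045 166.50351991]]
```

View pics/v7.png

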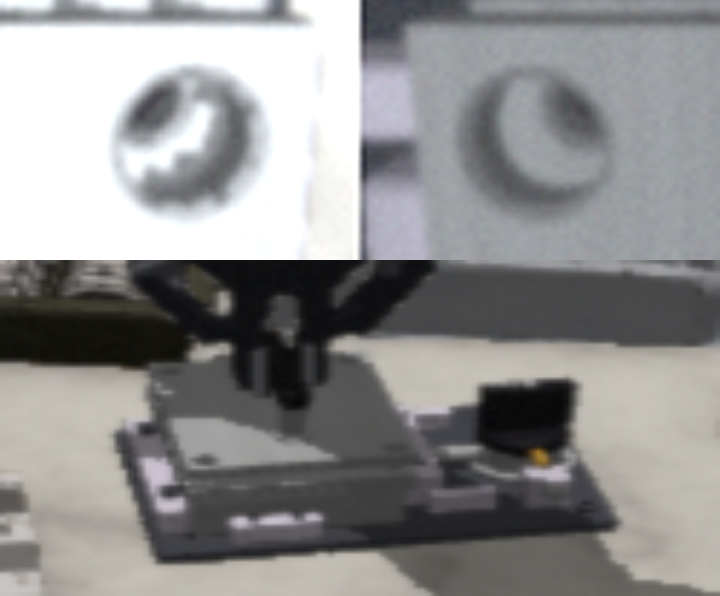

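The threads show mirror-symmetrically through both holes, at about (155,105) and (580,110) in this composite against predictions of (143,101) and (581,106). The lid is level with a thin gap all round, and the wing is along the fixture, so the clamp is locked. I'm handing in.

```bash
python3 -c "
from cell import *
print(close_job())"
```

```text
the job is handed in; nothing more can be done
None
```

I locked the clamp against its end stop and handed the job in at about 17 s, with the gripper still holding the lid level about 8 mm over the chamber and its holes lined up to about 1 mm by the camera; the judge's result was not shown.

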